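Tip the controller onto its base and push it square to the fence

TASK

The motor controller has been left standing on end on the bench. Without gripping or lifting it, push it over with the fingers so that it lies on its flat base with the lid up; then, still only pushing, slide it away from you until its long side sits flush along the aluminium fence bar, no part of it past the ends of the bar, and leave it there. Do not move the other things on the table.

Things in the scene. Friction and masses are not known exactly. Their poses are not given: they have to be found in the camera images.
- controller: grey box, 0.17-0.3 kg, loose: 66 mm wide (x), 34 high (z, out of the lid); along y it spans -57 to +39 mm, then a 16 mm thick cable gland to +57 mm at z = 13. Origin: middle of the base face, at z = 0. Starts standing on its plain -y end, gland up, origin 57 mm over the table, lid facing about the robot's right (-y), base about left, within 0.4 rad of the fence's length.
- lid_high (a point): point on the lid face, midway across its width, 25 mm from the controller's origin towards the gland; at the start about 82 mm over the table. Pushed here, towards the base, the controller tips over its bottom edge (some 17 mm of push) and falls onto its base by itself.
- fence: aluminium bar fixed to the table beyond the controller: 20 mm thick (its x, away from the robot), 260 long (its y, left-right within 0.15 rad), 25 high. Origin: under its middle, on the table. Front face at x = -10 mm: a flush controller has its origin at x = -43 mm in this frame. Low lugs with screws lie behind it.
- tin: flat round tin with a red lid, 66 mm across, 36 mm high, to the left of the work; origin at the centre of its underside; not to be moved
- relay: black relay base, 33 x 55 x 46 mm, to the right of the work; origin at the centre of its underside; not to be moved
- bottle: small red bottle with a black pointed cap, 34 mm across, 85 mm tall, to the left of the fence; origin at the centre of its underside; not to be moved
- driver: red screwdriver lying flat, 160 mm long, 26 mm thick, at the left front of the work; origin under its middle; not to be moved
Things that resemble listed ones, but are neither listed nor needed, are in the scene too. Of the things shaped like the controller, the grey one is meant.

How it is judged:
On the way, in this order (a step that is already met when the one before it is completed fails the run):
1. the controller lies on its base, lid up (angle between controller's own z axis and vertical below 0.1 rad and height (world z) of controller below 0.012 m), for 0.2 s.
2. its long side is flush along the fence (all of step 1 and x of controller in the frame of fence between -0.047 and -0.035 m and angle between the y axis of controller and the y axis of fence, either way round below 0.06 rad and y of controller in the frame of fence between -0.072 and 0.072 m), for 0.2 s.
At the end, for the whole second after the job is handed in: The controller lies at rest on its base, lid up (within 0.1 rad, origin under 12 mm high), flush to the front face of the fence: gap at its middle under 4 mm, within 0.06 rad of parallel, its middle within 72 mm of the bar's middle (all of step 2 and linear speed of controller below 0.01 m/s); the robot touches nothing.
It fails at once if the controller is lifted or carried (height (world z) of controller above 0.08 m or (angle between controller's own z axis and vertical below 0.25 rad and height (world z) of controller above 0.03 m) or (angle between controller's own z axis and vertical between 1.4 and 1.7 rad and height (world z) of controller above 0.072 m)).
It fails at once if the controller falls on its lid (angle between controller's own z axis and vertical above 2.4 rad).
It fails at once if the round tin, relay base, bottle or screwdriver is moved (over 15 mm) or knocked over (distance of any of tin, relay, bottle, driver from where it was at the start of the episode above 0.015 m or angle between any of tin, relay, bottle's own z axis and vertical above 0.5 rad).
It also fails if it takes over 54 s, if anything falls off the work surface, if the arm or the gripper's body presses on something with over 40 N, if the wrist force passes 120 N, or if a joint passes its speed limit or range.

ROBOT

A 6-joint arm with a two-finger parallel gripper is mounted at the origin on a cart in front of the work surface, level with it; the furniture and walls round the work are solid. World frame = base frame: x ahead of the robot, y to its left, z up, the work surface at z = 0. Lengths are in m, angles in rad, forces in N, time in s.
With the tool pointing down it reaches from about 0.275 to 0.875 m from the base axis. Payload 12.5 kg.
Tool frame: the origin (TCP) lies on the centre line of the jaws, within the pads' length; the fingertips stand r.finger_overhang ahead of it and the grasp point (between the pads) lies 3 mm ahead of it (r.finger_overhang is the distance from the TCP to the fingertips, in m); z points along the fingers, y is the direction in which the jaws open and shut (so a half turn about z gives the same grasp; the last joint's range is limited). The gripper opens to 85 mm and grips with 20 to 120 N. Pads are 22 mm wide; open, the fingers measure 114 mm over their backs; the gripper's body (76 mm by 85 mm) begins 54 mm behind the grasp point. The pads swing forward as they close: fully open they stand 13 mm farther back than shut.
Start: joints at [1.112, 0.351, 1.652, -0, 1.139, -0.085], TCP at [0.201, 0.512, 0.253] pointing down, gripper open.
Joint ranges: [-2.75, 2.75], [-0.79, 2.1], [0.01, 2.65], [-1.57, 4.71], [0.07, 3.14], [-2.87, 2.87]. Speed limits (rad/s): [2.22, 2.22, 2.79, 3.14, 3.14, 3.14].

INTERFACE

Orientations are given as a unit quaternion [x, y, z, w].
In Python, from cell import r, optics gives the robot as it stands. The module is installed in compiled form; this text tells all that it offers. Calls block until the motion is done:
- r.move_to(position, orientation): joint-space move of the TCP to a pose.
- r.move_linear(position, rot=None, vel=0.15): straight line of the TCP; rot=None keeps the orientation; vel is the mean speed in m/s.
- r.set_joints(angles): joint-space move.
- r.set_gripper(opening, squeeze=None): opening from 0.0 (shut) to 1.0 (fully open); squeeze is the grip in N (None keeps the last); returns when the fingers have stopped.
- r.sleep(seconds).
- r.inverse_kinematics(position, orientation): joint angles nearest the present ones, or None.
- optics.get_image(name): name is "side" or "top" or "wrist"; returns a dict with "pixels" (400x640x3 uint8, red, green, blue), "depth" (400x640 float32, m along the optical axis (not along the pixel's ray), 0 where there is no reading), "fx", "fy", "cx", "cy" (pixels), "D" ([k1, k2, p1, p2, k3] as OpenCV has them; the pictures are not rectified), "camera_from_world" (4x4, takes a point from world to camera coordinates); the wrist camera has in their place "mount" (4x4, takes a point from camera to tool coordinates, whose origin is the TCP and whose axes are the flange's). Camera axes: x right, y down, z forward; pixel columns grow to the right and rows downward; lengths in m; the calibration is good to about 2 mm. A picture is of the moment at which its call begins: read the wrist's pose just before it.
A pose or a line that the arm cannot do raises r.PlanningError and nothing moves.
- r.hand_in(): hands the job in, once; it reports no verdict.
Readings, each from a call of its own:
- r.current_t(): time.
- r.current_q(): joint angles.
- r.current_qvel(): joint speeds.
- r.current_effort(): joint torques, N m.
- r.current_tool_pos(): TCP position.
- r.current_ee_rot(): TCP orientation.
- r.current_contact_force(): force on the tool from outside, world axes, zero at the start.
- r.current_torque(): the same for the moment, N m.
- r.current_opening(): opening from 0.0 (shut) to 1.0 (fully open).
Only numpy, scipy, OpenCV 4.12 (cv2) and the standard library are available. Lean on these libraries where they do the work, as an engineer would, in place of code of your own. Each camera call takes 0.05 s, during which the arm holds its last target. There are 200 camera calls.

## Working session

There is one attempt and no reset: what is moved stays moved. The work goes in short steps, each a Python script; the robot and the scene stay as the last script left them, time stands still between calls to the robot, and variables do not carry over. Pictures are saved under pics/ and viewed, about 8 in all and at most 12, crops included, and the job is handed in when it is done.

```bash
mkdir -p pics; cat > h.py <<'E'
import numpy as np, cv2
from cell import r, optics
def grab(n):
    d=optics.get_image(n); cv2.imwrite(f'pics/{n}_{r.current_t():.2f}.png',d['pixels'][:,:,::-1]); np.savez(f'{n}.npz',**d); return d
def world(d,u,v,z=None):
    K=np.array([[d['fx'],0,d['cx']],[0,d['fy'],d['cy']],[0,0,1]],float)
    p=cv2.undistortPoints(np.array([[[u,v]]],float),K,np.array(d['D'],float))[0,0]
    W=np.linalg.inv(d['camera_from_world']); ray=W[:3,:3]@np.r_[p,1]; o=W[:3,3]
    s=float(d['depth'][int(v),int(u)]) if z is None else (z-o[2])/ray[2]
    return o+s*ray
E
python3 - <<'E'
from h import *
for n in('side','top'):
    d=grab(n); print(np.linalg.inv(d['camera_from_world'])[:3],r.current_t())
print(r.finger_overhang,r.current_ee_rot())
E
ls pics
```

```text
[[-0.48829944  0.59918046 -0.63446546  1.39335655]
 [ 0.87242694  0.35254483 -0.33850166  0.51280137]
 [ 0.02085394 -0.71881494 -0.69488863  0.97268195]] 0.05
[[-0.01395164 -0.99817808  0.05870162  0.46912034]
 [-0.99964008  0.01526928  0.02205808  0.06304584]
 [-0.02291422 -0.05837275 -0.99803184  1.48539039]] 0.1
0.022 [ 1.85765349e-01  9.82593999e-01 -5.00821375e-04 -1.33046790e-04]
side_0.05.png
top_0.10.png
```

View pics/side_0.05.png

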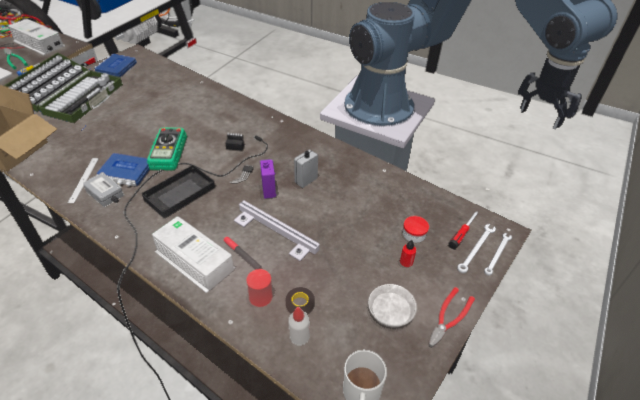

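View pics/top_0.10.png

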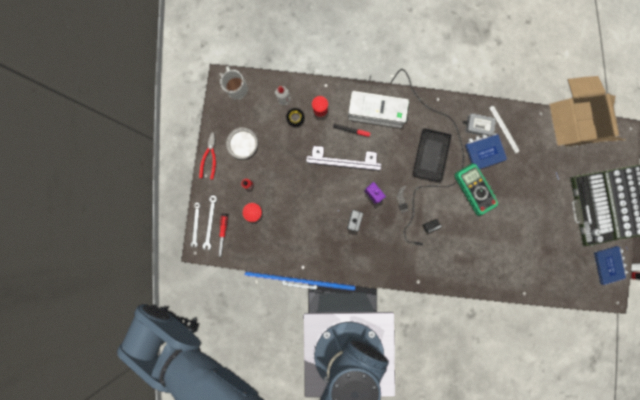

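Side view: the grey controller stands at about (306,168) and its purple look-alike at (268,180). The fence is at (278,226), the tin at (415,228), the bottle at (408,254), the driver at (463,232) and the relay at (235,142). In the top view the grey controller is at (355,220), the purple box at (374,193) and the fence runs from (307,159) to (380,166). The grey one is meant. I'll enlarge both views to confirm and to read the corners.

```bash
python3 - <<'E'
import cv2,numpy as np
a=cv2.imread('pics/top_0.10.png')[140:250,290:450]; b=cv2.imread('pics/side_0.05.png')[130:265,215:375]
cv2.imwrite('pics/crop1.png',np.vstack([cv2.resize(a,None,fx=4.8/2,fy=4.8/2,interpolation=2)*0+0,a[:0]]) if 0 else cv2.resize(a,None,fx=5,fy=5,interpolation=cv2.INTER_CUBIC))
cv2.imwrite('pics/crop2.png',cv2.resize(b,None,fx=4.4,fy=4.4,interpolation=cv2.INTER_CUBIC))
E
```

```text
(no output)
```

View pics/crop1.png

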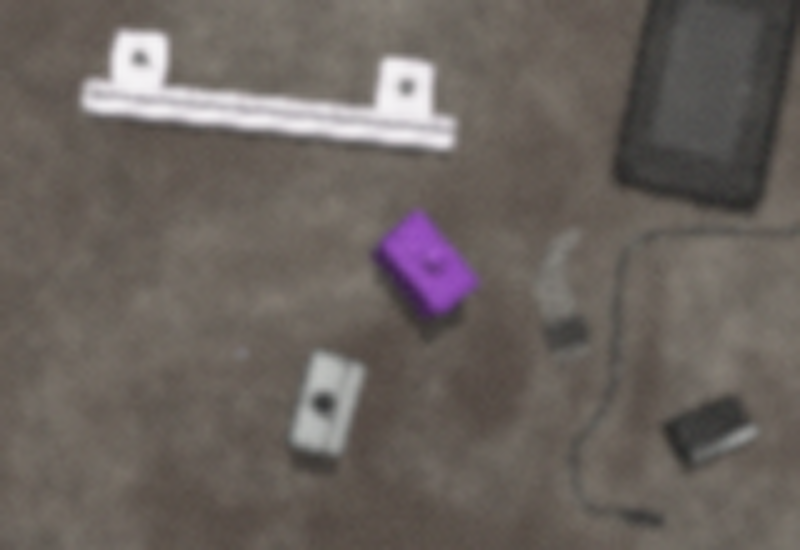

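View pics/crop2.png

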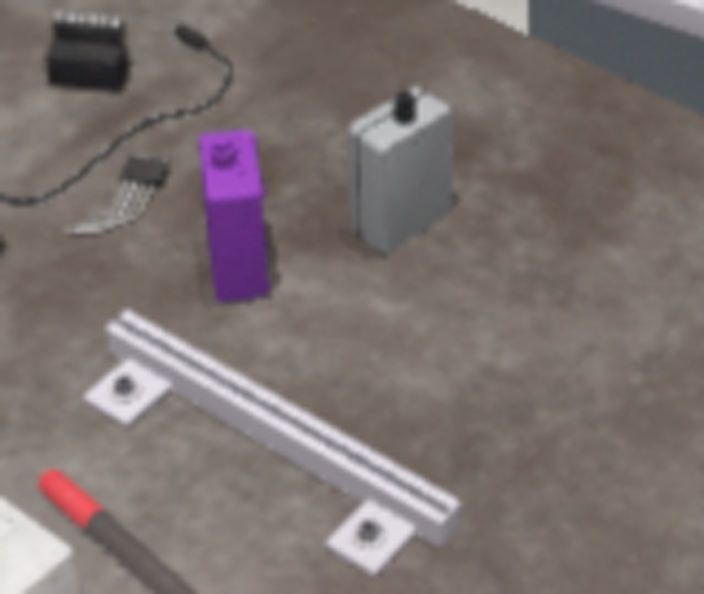

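```bash
python3 - <<'E'
from h import *
t=dict(np.load('top.npz'));s=dict(np.load('side.npz'))
T=lambda u,v,z:world(t,290+(u-2)/5,140+(v-2)/5,z).round(4)
S=lambda u,v,z:world(s,215+(u-2)/4.4,130+(v-2)/4.4,z).round(4)
print('box top T',[T(*p,.096) for p in((320,350),(365,365),(340,457),(292,448))])
print('box top S back-left, FL, right',[S(*p,.096) for p in((385,152),(452,102),(352,128))])
print('box bottom S',[S(*p,.0) for p in((385,250),(455,200),(355,235))])
print('fence T',[T(*p,.025) for p in((83,80),(457,118),(83,112),(455,150))])
print('fence S',[S(*p,.025) for p in((125,312),(458,500),(108,328),(440,518))])
print('purple T',[T(*p,.096) for p in((418,208),(480,280),(435,318),(376,255))])
print('relay T',T(712,430,.046),'tin',world(t,252,212,.036),'bottle',world(t,248,184,.06),'driver',world(t,223,222,.013))
# depth cloud of top of box / fence
for n,d in(('t',t),('s',s)):
    H,W=d['depth'].shape;u,v=np.meshgrid(np.arange(W),np.arange(H))
    K=np.array([[d['fx'],0,d['cx']],[0,d['fy'],d['cy']],[0,0,1]],float)
    p=cv2.undistortPoints(np.stack([u,v],-1).reshape(-1,1,2).astype(float),K,np.array(d['D'],float))[:,0]
    z=d['depth'].ravel();C=np.c_[p*z[:,None],z];w=np.linalg.inv(d['camera_from_world']);P=C@w[:3,:3].T+w[:3,3]
    P=P[z>0]
    for nm,lo,hi,bx in(('box',.088,.1,(.27,.43,-.08,.08)),('fence',.018,.032,(.49,.6,-.15,.2))):
        q=P[(P[:,2]>lo)&(P[:,2]<hi)&(P[:,0]>bx[0])&(P[:,0]<bx[1])&(P[:,1]>bx[2])&(P[:,1]<bx[3])]
        if len(q)>5: print(n,nm,len(q),q.mean(0),cv2.minAreaRect(q[:,:2].astype(np.float32)))
E
```

```text
box top T [array([ 0.5125, -0.0189,  0.096 ]), array([ 0.5022, -0.0485,  0.096 ]), array([ 0.4417, -0.0309,  0.096 ]), array([0.4481, 0.0007, 0.096 ])]
box top S back-left, FL, right [array([ 0.5142, -0.0101,  0.096 ]), array([0.4494, 0.0019, 0.096 ]), array([ 0.5047, -0.0401,  0.096 ])]
box bottom S [array([ 0.504 , -0.0164,  0.    ]), array([ 0.4368, -0.0006,  0.    ]), array([ 0.5016, -0.0412,  0.    ])]
fence T [array([0.707 , 0.1396, 0.025 ]), array([ 0.6759, -0.1223,  0.025 ]), array([0.6843, 0.1399, 0.025 ]), array([ 0.6533, -0.1203,  0.025 ])]
fence S [array([ 0.6582, -0.1141,  0.025 ]), array([0.6869, 0.1409, 0.025 ]), array([ 0.675 , -0.1149,  0.025 ]), array([0.7038, 0.1385, 0.025 ])]
purple T [array([ 0.6059, -0.0858,  0.096 ]), array([ 0.5573, -0.126 ,  0.096 ]), array([ 0.5326, -0.0955,  0.096 ]), array([ 0.575 , -0.0573,  0.096 ])]
relay T [ 0.4549 -0.2905  0.046 ] tin [0.51116181 0.33022241 0.036     ] bottle [0.60685291 0.33925209 0.06      ] driver [0.47772619 0.43866811 0.013     ]
t fence 11 [ 0.5551156  -0.0727684   0.02511085] ((0.5237012505531311, -0.060727834701538086), (0.05760100856423378, 0.1039116308093071), 60.50428009033203)
s fence 78 [ 0.5447895  -0.04371618  0.02467848] ((0.5433270931243896, -0.04933854937553406), (0.046647943556308746, 0.1334482729434967), 46.810516357421875)
```

The corner heights and sizes agree between the two views: the controller's top measures 66 x 31–34 mm, with its centre about (0.476, -0.024). The lid faces about (-0.26, -0.97). The fence centre is about (0.680, 0.011), with its long axis along (0.115, 0.993). Grey fits the description, with the lid groove on the right and the gland up, so I'll tip it now.

```bash
cat >> h.py <<'E'
from scipy.spatial.transform import Rotation as R
def down(d):
    "tool-down quaternion with jaw axis along d; picks the half turn with the smaller wrist move"
    d=np.r_[d,0]/np.linalg.norm(d); z=np.array([0,0,-1.])
    return [R.from_matrix(np.c_[np.cross(s*d,z),s*d,z]).as_quat() for s in(1,-1)]
def goto(p,d):
    c=[(q,r.inverse_kinematics(p,q)) for q in down(d)]
    c=[(np.abs(np.array(j)-r.current_q()).max(),q) for q,j in c if j is not None]
    r.move_to(p,min(c,key=lambda a:a[0])[1])
E
python3 - <<'E'
from h import *
p=np.array([.257,.966]); lid=np.array([.472,-.040]); w=np.array([.966,-.257])
a=lid-.05*p
r.set_gripper(0.0)
goto([*a,.25],w); print(r.current_t(),r.current_tool_pos())
r.move_linear([*a,.097]); print(r.current_t(),r.current_contact_force())
prev=0
for s in np.arange(.03,.0751,.005)-.05:
    r.move_linear([*(lid+s*p),.097],vel=.05); print(round(s,3),r.current_t(),np.round(r.current_contact_force(),1))
grab('side')
E
ls -t pics|head -1
```

```text
3.1917 [ 0.4593063  -0.087767    0.25000983]
4.3583 [-1.30996467  0.29197911  0.07843433]
-0.02 5.1083 [ 0.5 -0.3 -0.5]
-0.015 5.3583 [-0.8 -0.1 -0.3]
-0.01 5.6083 [-0.8 -0.6  0. ]
-0.005 5.8583 [-0.5 -0.4  0.3]
-0.0 6.1083 [ 0.8 -0.7  0.5]
0.005 6.3583 [0.3 0.2 0.9]
0.01 6.6083 [ 0.3 -0.1 -0.5]
0.015 6.8583 [-0.4 -0.9  0.4]
0.02 7.1083 [-0.9  0.4 -0.3]
0.025 7.3583 [-0.2 -0.2  0.2]
side_7.41.png
```

```bash
python3 - <<'E'
import cv2
a=cv2.imread('pics/side_7.41.png')[90:265,215:425]
cv2.imwrite('pics/crop3.png',cv2.resize(a,None,fx=3.4,fy=3.4,interpolation=cv2.INTER_CUBIC))
E
```

```text
(no output)
```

View pics/crop3.png

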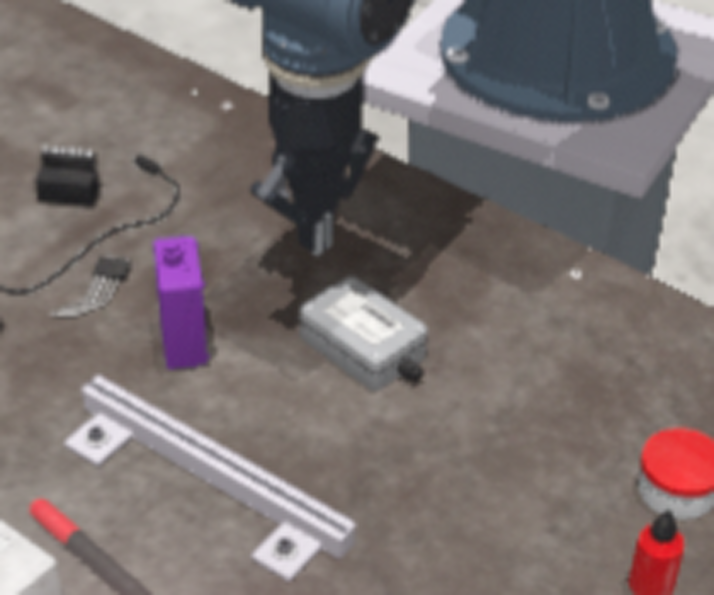

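The controller now lies flat, lid up, with the gland towards +y. Its lid corners in the crop are at (348,280), (302,318), (375,372) and (427,328). I'll measure it from these and check against the top camera once the arm is clear.

```bash
python3 - <<'E'
from h import *
x=r.current_tool_pos(); r.move_linear([x[0],x[1],.2],vel=.3)
s=dict(np.load('side.npz'))
c=np.array([world(s,215+(u-1.2)/3.4,90+(v-1.2)/3.4,.034) for u,v in((348,280),(302,318),(375,372),(427,328))])
print(c.round(4),c.mean(0))
goto([.36,-.15,.2],[.115,.993]); r.set_gripper(.6)
d=grab('top'); print(r.current_t())
a=d['pixels'][140:250,290:450,::-1]; cv2.imwrite('pics/crop4.png',cv2.resize(a,None,fx=5,fy=5,interpolation=2))
E
```

```text
[[ 0.4603  0.0085  0.034 ]
 [ 0.5216 -0.0012  0.034 ]
 [ 0.547   0.0824  0.034 ]
 [ 0.4793  0.0948  0.034 ]] [0.50205216 0.04611885 0.034     ]
9.4667
```

View pics/crop4.png

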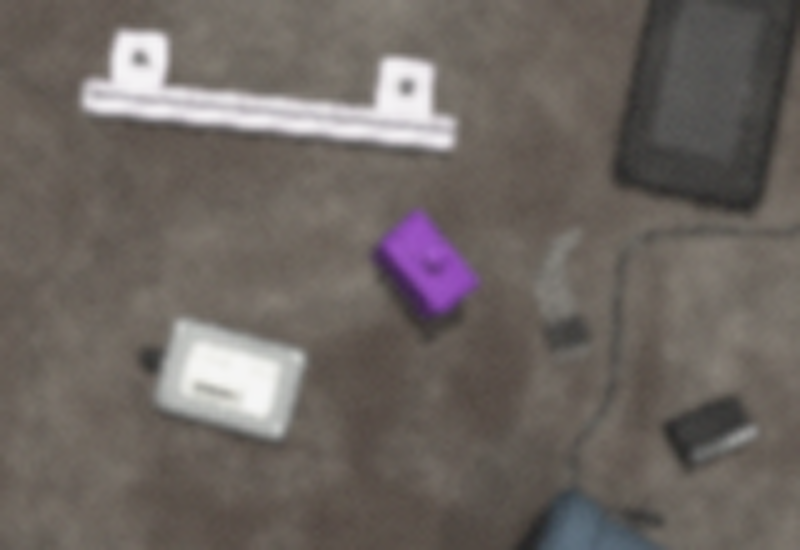

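```bash
python3 - <<'E'
from h import *
t=dict(np.load('top.npz'))
c=np.array([world(t,290+(u-2)/5,140+(v-2)/5,.034) for u,v in((180,318),(306,350),(280,440),(155,405))])
print(c.round(4),c.mean(0))
fy=np.array([.115,.993]);fy/=np.linalg.norm(fy);fx=np.array([fy[1],-fy[0]]);F=np.array([.6805,.011])
b=(c.mean(0)[:2]+[.502,.046])/2-F; yb=b@fy; print('body centre fence frame',b@fx,yb)
P=lambda x,z:[*(F+x*fx+yb*fy),z]
goto(P(-.265,.12),fy); r.move_linear(P(-.265,.032),vel=.1); print(r.current_t(),r.current_opening(),r.current_contact_force())
r.move_linear(P(-.115,.032),vel=.05); print(r.current_t(),r.current_contact_force())
for x in np.arange(-.111,-.0749,.002):
    r.move_linear(P(x,.032),vel=.02); f=r.current_contact_force(); print(round(x,3),np.round(f,1))
    if f[0]<-12: break
print(r.current_t()); grab('side')
E
ls -t pics|head -1
```

```text
[[ 0.5381  0.0739  0.034 ]
 [ 0.5146 -0.0129  0.034 ]
 [ 0.4528  0.0061  0.034 ]
 [ 0.4782  0.0921  0.034 ]] [0.49590939 0.03979373 0.034     ]
body centre fence frame -0.1840094356169895 0.01079979741750871
11.4 0.6039181411382512 [-0.32209955 -0.29801151 -0.01825923]
14.55 [-0.4302953   0.01102427 -0.08654784]
-0.111 [-1.   0.2  0.6]
-0.109 [-0.5 -0.3  0.3]
-0.107 [-0.7 -0.6 -0.4]
-0.105 [ 0.3 -0.7 -0.9]
-0.103 [-0.1  0.2 -0.7]
-0.101 [ 0.   0.1 -0.9]
-0.099 [-0.5 -0.5 -0.9]
-0.097 [-0.5 -0.9 -0.5]
-0.095 [ 0.4 -0.7 -0.3]
-0.093 [-0.4  0.9 -0.1]
-0.091 [ 0.1 -0.7  0.5]
-0.089 [0.6 0.5 0. ]
-0.087 [ 0.2  1.  -0.3]
-0.085 [-7.4  2.2  4.9]
-0.083 [-17.2   2.5  11.7]
18.4
side_18.45.png
```

```bash
python3 - <<'E'
from h import *
fy=np.array([.115,.993]);fy/=np.linalg.norm(fy);fx=np.array([fy[1],-fy[0]])
x=np.array(r.current_tool_pos())
b=x.copy(); b[:2]-=.06*fx; r.move_linear(b,vel=.08); b[2]=.2; r.move_linear(b,vel=.2)
c=b.copy(); c[:2]-=.06*fx+.0*fy; c[1]-=.12; r.move_linear(c,vel=.2)
t=grab('top'); s=grab('side'); print(r.current_t())
A=cv2.resize(t['pixels'][145:205,290:400,::-1],(770,420),interpolation=2)
B=cv2.resize(s['pixels'][180:270,220:340,::-1],(720,540),interpolation=2)
cv2.imwrite('pics/c5.png',A);cv2.imwrite('pics/c6.png',B)
E
```

```text
21.275
```

View pics/c5.png

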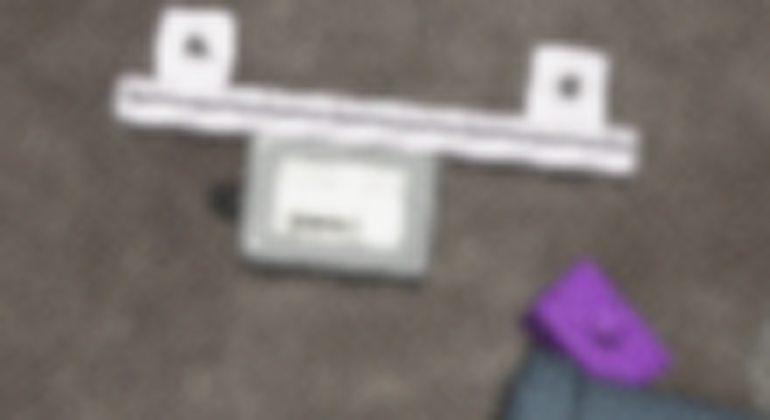

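View pics/c6.png

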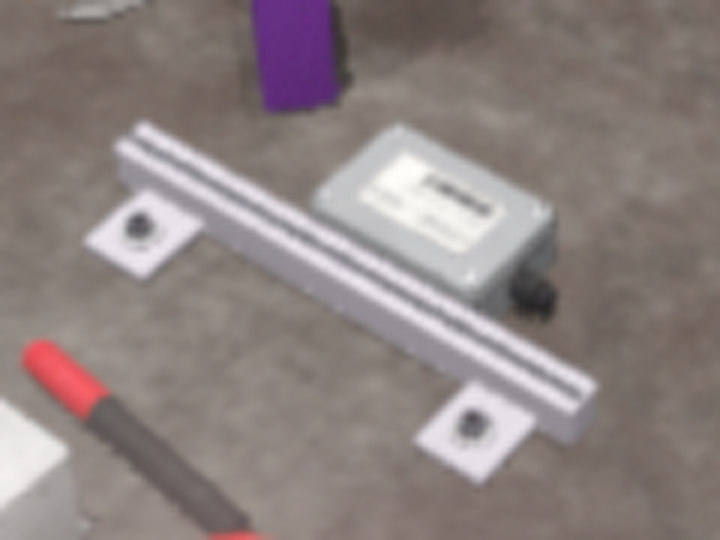

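The controller sits against the bar, lid up, clear of both bar ends, and the purple box hasn't moved. I'll check the parallelism with numbers from both views.

```bash
python3 - <<'E'
from h import *
t=dict(np.load('top.npz'));s=dict(np.load('side.npz'))
T=lambda u,v,z:world(t,290+(u-3)/7,145+(v-3)/7,z)[:2]
S=lambda u,v,z:world(s,220+(u-2.5)/6,180+(v-2.5)/6,z)[:2]
ang=lambda a,b:(a[0]-b[0])/(a[1]-b[1])
print('fence T',ang(T(115,125,.025),T(637,175,.025)),ang(T(118,76,.025),T(637,127,.025)),'S',ang(S(140,125,.025),S(597,382,.025)),ang(S(118,147,.025),S(577,410,.025)))
print('box T',ang(T(243,262,.034),T(425,278,.034)),'S near',ang(S(400,125,.034),S(553,210,.034)),'S far',ang(S(316,190,.034),S(475,288,.034)))
# lid edges: grey (low-saturation bright) mask, minAreaRect in world
q=np.array([S(*p,.034) for p in((400,125),(553,210),(475,288),(316,190))])
f=S(140,125,.025),S(597,382,.025)
fy=(f[1]-f[0])/np.linalg.norm(f[1]-f[0]);fx=np.array([fy[1],-fy[0]])
print('S body-centre to front edge',(q.mean(0)-f[0])@fx,'y from mid',(q.mean(0)-(f[0]+f[1])/2)@fy, 'corners',((q-f[0])@fx).round(4))
E
```

```text
fence T 0.11281999123094157 0.11564828975041339 S 0.1106422089259016 0.11402418122829643
box T 0.10424603175176969 S near 0.12712259175970478 S far 0.15929584045048814
S body-centre to front edge -0.03553961828503646 y from mid 0.015040570553016207 corners [-0.0643 -0.0629 -0.0053 -0.0097]
```

The angles scatter by about ±0.02–0.04 rad because of the rounded lid corners, so the gap and parallelism are only just confirmed. A short central push with shut fingers lets the fence square it up. I'll do that, then hand in.

```bash
python3 - <<'E'
from h import *
fy=np.array([.113,.993]);fy/=np.linalg.norm(fy);fx=np.array([fy[1],-fy[0]]);F=np.array([.6805,.011])
P=lambda x,z:[*(F+x*fx+.015*fy),z]
r.move_linear(P(-.15,.2),vel=.2); r.set_gripper(0.); r.move_linear(P(-.15,.04),vel=.12); print(r.current_t(),r.current_contact_force())
r.move_linear(P(-.1,.04),vel=.06)
for x in np.arange(-.098,-.0749,.0015):
    r.move_linear(P(x,.04),vel=.02); f=r.current_contact_force()
    if f[0]<-4: print(round(x,4),np.round(f,1))
    if f[0]<-18: break
r.move_linear(P(-.13,.04),vel=.08); r.move_linear(P(-.15,.2),vel=.2)
c=np.array(P(-.2,.2)); c[1]-=.12; r.move_linear(c,vel=.2)
t=grab('top'); s=grab('side'); print(r.current_t())
A=cv2.resize(t['pixels'][150:200,310:370,::-1],(480,400),interpolation=2)
B=cv2.resize(s['pixels'][195:245,265:325,::-1],(480,400),interpolation=2)
cv2.imwrite('pics/c7.png',cv2.resize(np.vstack([t['pixels'][150:190,300:400,::-1],s['pixels'][193:243,235:335,::-1]]),(660,594),interpolation=2))
E
```

```text
24.0917 [-0.0262849   0.04630221  0.38400803]
-0.0845 [-7.2  1.5  5.4]
-0.083 [-15.4   2.1  11.4]
-0.0815 [-23.4   3.2  18.2]
30.6667
```

View pics/c7.png

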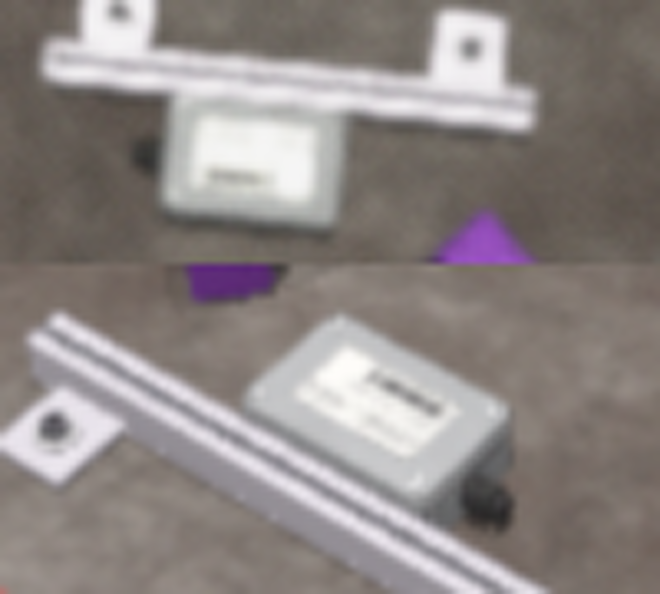

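The picture shows the controller flat against the bar: lid at about (255,160) in the top half, bar front edge along (45,80)–(530,128), no visible wedge. The central push met firm contact at the same place as the two-finger push (about -0.085), so it was already seated.

```bash
python3 -c "
from h import *
print(r.current_t(),r.current_contact_force()); r.hand_in()"
```

```text
30.6667 [ 0.16244296  0.11905168 -0.14202534]
the job is handed in; nothing more can be done
```

I pushed the grey controller over onto its base with the shut fingers, then slid it against the fence with the part-open jaws. A short central push with the fingers shut (about 23 N along x) finished it. I handed in at about 31 s with the arm clear of everything, and the interface gives no verdict.

**Last checks:**
- **Position:** both cameras show it lid up and against the bar. The first measured gap was about 2.5 mm, with about 2 mm of measuring error. Its middle is within about 30 mm of the bar's middle.
- **Contact:** the two-finger push and the central push met the stop within 0.5 mm of each other, which agrees with it being flush.
- **Parallelism:** my angle readings of the lid edges disagreed, from 0.01 to 0.05 rad off the fence, because the lid corners are rounded. I did not re-measure after the central push; the last picture showed no visible wedge.
- **Other things:** the purple look-alike looked unmoved. The arm worked well away from the tin, relay, bottle and driver, but I did not re-measure them.

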